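Try the display lamp's push-pull switch

ROBOT

A 6-joint arm with a two-finger parallel gripper is mounted at the origin on the work surface. World frame = base frame: x ahead of the robot, y to its left, z up, the work surface at z = 0. Lengths are in m, angles in rad, forces in N, time in s.
With the tool pointing down it reaches from about 0.3 to 0.875 m from the base axis. Payload 6.4 kg.
Tool frame: the origin (TCP) lies between the finger pads; the fingertips stand 25 mm ahead of it and the grasp point (between the pads) lies 6 mm ahead of it; z points along the fingers, y is the direction in which the jaws open and shut (so a half turn about z gives the same grasp; the last joint's range is limited). The gripper opens to 88 mm and grips with 3 to 60 N. Pads are 18 mm wide; open, the fingers measure 123 mm over their backs; the gripper's body (75 mm by 187 mm) begins 45 mm behind the grasp point.
Start: joints at [-1.498, 0.181, 1.607, -0, 1.354, -0.206], TCP at [0.158, -0.553, 0.264] pointing down, gripper open.
Joint ranges: [-2.99, 2.99], [-0.89, 2.07], [0.3, 2.58], [-1.14, 4.28], [0, 2.63], [-3.12, 3.12]. Speed limits (rad/s): [2.57, 2.57, 3.01, 3.14, 3.14, 3.14].

INTERFACE

Orientations are given as a 3x3 rotation matrix whose columns are the frame's x, y, z axes.
In Python, from workcell import sensors, optics, robot gives the robot as it stands.
- The arm moves only by the tool servo_tool, never from a script. Its argument "commands" is a list of rows, each a list of 3 entries, a list of its own where there are three numbers: the shift along the tool's x, y, z in cm, then the turn about the tool's z in degrees, then the opening, from -1 (shut) to 1 (fully open), so that 0 is half open. In form: [[[dx, dy, dz], roll, hand], ...]. A call has 1 to 12 rows; each row shifts and turns the pose as measured when the row begins, along the tool's axes as they then stand; what a row does not reach is not made up. A row lasts 1/10 s, in which the tool goes at most 50 mm and 8.59 degrees, less where a joint would pass 70% of its speed; a pose out of reach is approached as far as the arm can. A call is refused whole if a number of a shift passes 5 or a number of a turn 8.59, either way. A call with a gripper value outside its range is refused whole. The fingers move at their own pace and stop on an object; "squeeze" is the grip in N (left out, the last holds). Time passes only in rows, so rows that do not move let the fingers close. It gives the time, the measured TCP pose, the force and the opening at its end, in the units of the state.
- sensors.sense(): the state, without advancing time (a new reading comes with each control period).
- optics.grab_frame(name): name is "side" or "top"; returns the picture (420x560x3 uint8, blue, green, red); there is no depth.
- optics.camera_info(name): a dict with "fx", "fy", "cx", "cy" (pixels), "dist_coeffs" ([k1, k2, p1, p2, k3] as OpenCV has them; the pictures are not rectified), "rvec" (rotation vector, rad) and "tvec" (3), from world to camera coordinates, as OpenCV has them. Camera axes: x right, y down, z forward; pixel columns grow to the right and rows downward; lengths in m; the calibration is good to about 2 mm. A picture is of the moment at which its call begins. camera_info takes no time and is no camera call.
- robot.close_job(): hands the job in, once; it reports no verdict.
The state is a dict: "clock": time; "joint_pos": joint angles; "qd": joint speeds; "tau": joint torques, N m; "tcp_pos": TCP position; "orientation": TCP orientation; "wrist_force": force on the tool from outside, world axes, zero at the start; "wrist_torque": the same for the moment, N m; "finger_gap": opening from 0.0 (shut) to 1.0 (fully open).
Only numpy, scipy, OpenCV 4.12 (cv2) and the standard library are available. Lean on these libraries where they do the work, as an engineer would, in place of code of your own. Each camera call takes 0.05 s, during which the arm holds its last target.

TASK

Check the switch of the display lamp beside the lazy Susan: take the round, drum-shaped knob, pull it straight up until it clicks out to its stop, leave it out for a moment, then push it fully home and let go. The T-shaped bar knob on the other box works the fan: do not operate it, and do not turn the lazy Susan.

Things in the scene. Friction and masses are not known exactly. Their poses are not given: they have to be found in the camera images.
- lamp_knob (a joint): Lamp knob's height in m: 0 = fully home (at the start), 0.020 = fully out, straight up. A spring clicks it both ways: about 5 to 8 N starts it from either end, resistance fades to nothing at half way (0.010), beyond which the spring carries it to the other end and keeps it there; let go short of half way it springs back.
- lamp_grip (a point): Centre of the lamp knob's head, on its upright axis, moving with it. The head: upright brass drum, flat top, 34 mm diameter, 18 mm high, on a 12 mm stem, above a wooden box 90 x 90 mm, 50 mm high, with a dark steel collar (40 mm across, 4 mm high) round the stem. This point is 81 mm above the ledge (31 mm above the box) when home, 101 mm when out.
- fan_knob (a joint): Fan knob's height above home in m, same mechanism as the lamp knob; starts at 0 and is to stay there.
- fan_grip (a point): Centre of the fan knob's head: a level brass bar 60 mm long (along the point's y axis), 14 mm wide and 18 mm high on a 12 mm stem, on an identical wooden box, 31 mm above its top. The two boxes may stand on either side.
- turntable (a joint): Angle of the lazy Susan's board in rad about the vertical; starts at 0; it turns easily.
- turntable_center (a point): Centre of the top face of the lazy Susan's cherry board: 300 mm in diameter, 36 mm above the ledge. Loose on it, 105 mm from here: a painted pot (80 mm high), blue pitcher (80 mm), glass paperweight (40 mm), carved bird (71 mm). On the ledge nearby: a bowl (36 mm high), a flat stone (23 mm), a trinket box (36 mm).

How it is judged:
On the way:
1. the lamp knob has been pulled out to its click (more than 15 mm up) (value of joint lamp_knob above 0.015 m), for 0.3 s.
At the end, for the whole second after the job is handed in: The lamp knob is back home (within 4 mm), after having been out beyond 15 mm for at least 0.3 s; the fan knob is home (within 4 mm) and the lazy Susan's board is within 0.15 rad of where it started (value of joint each of lamp_knob, fan_knob below 0.004 m and value of joint turntable between -0.15 and 0.15 rad); the robot touches nothing.
It fails at once if the fan knob is pulled more than 8 mm out (value of joint fan_knob above 0.008 m).
It fails at once if the lazy Susan is turned by more than 0.15 rad (value of joint turntable above 0.15 rad or value of joint turntable below -0.15 rad).
It also fails if it takes over 35 s, if anything falls off the work surface, if the arm or the gripper's body presses on something with over 40 N, if the wrist force passes 120 N, or if a joint passes its speed limit or range.

## Working session

There is one attempt and no reset: what is moved stays moved. The work goes in short steps, Python scripts to look and compute and a tool call to move; the robot and the scene stay as the last step left them, time stands still between calls to the robot, and variables do not carry over. Pictures are saved under pics/ and viewed, and the job is handed in when it is done.

Besides the shell and the picture viewer there is one more tool, called after "Call:" by a JSON object that holds its "op" and its "data". servo_tool: Moves the arm, as the interface text tells. Its arguments: {"type":"object","properties":{"commands":{"type":"array","items":{"type":"array"}},"squeeze":{"type":"number"}},"required":["commands"]}

```bash
mkdir -p pics; python3 - <<'E'
from workcell import sensors, optics
import cv2
s=sensors.sense()
for k,v in s.items(): print(k,v)
for n in ("side","top"):
    cv2.imwrite(f"pics/{n}0.png",optics.grab_frame(n)); print(n,optics.camera_info(n))
E
```

```text
clock 0.0
joint_pos [-1.49832530e+00  1.81521095e-01  1.60800541e+00 -5.08002884e-06
  1.35380190e+00 -2.06295696e-01]
qd [ 0.00013735 -0.00142025 -0.00091657 -0.00013118  0.00047421  0.00127692]
tau [-2.61040786e-04 -4.33873236e+01 -3.41852117e+01  7.00670946e-02
  3.84317071e-02 -1.36386634e-04]
tcp_pos [ 0.15820402 -0.55229246  0.26282258]
orientation [[ 9.61395250e-01  2.75171140e-01 -1.30629549e-04]
 [ 2.75170948e-01 -9.61393756e-01  1.73083690e-03]
 [ 3.50689932e-04 -1.69996383e-03 -9.99998494e-01]]
wrist_force [-0.34870179  0.44635964 -0.25044731]
wrist_torque [-0.00380652  0.0270261   0.02665035]
finger_gap 0.999440414385588
side {'fx': 522.290847646617, 'fy': 522.290847646617, 'cx': 278.36026487856486, 'cy': 213.8380547807153, 'dist_coeffs': array([-0.13706456,  0.        ,  0.        ,  0.        ,  0.        ]), 'rvec': array([ 0.53032914, -2.5556892 ,  1.36744394]), 'tvec': array([0.52645273, 0.20595246, 0.90522207])}
top {'fx': 483.8486505482959, 'fy': 483.8486505482959, 'cx': 274.3564236895735, 'cy': 213.60352432481454, 'dist_coeffs': array([0.00607889, 0.        , 0.        , 0.        , 0.        ]), 'rvec': array([ 2.21630139, -2.21929751,  0.03005148]), 'tvec': array([-1.08391688e-04,  5.62027337e-01,  1.13490222e+00])}
```

View pics/side0.png

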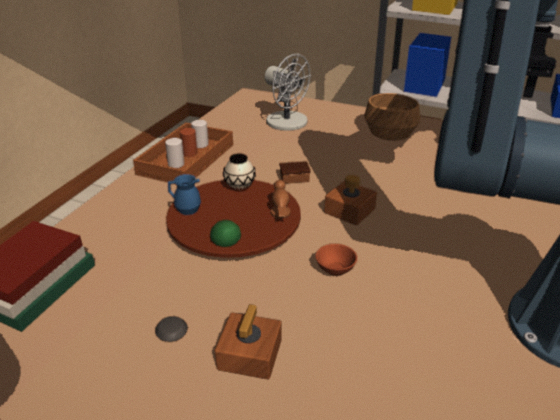

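View pics/top0.png

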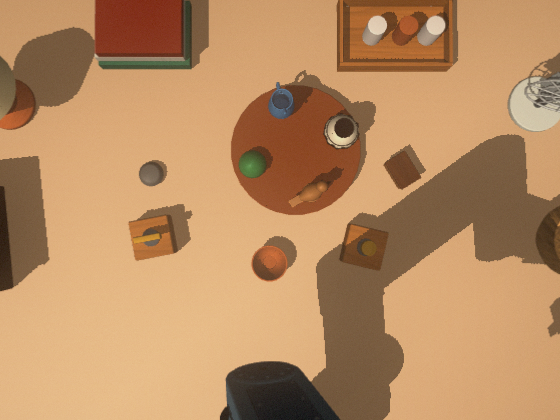

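The side view shows the drum knob near (352,185) and the T-bar knob near (249,322). In the top view the drum is near (369,248) and the bar near (147,238). I'll enlarge the drum.

```bash
python3 - <<'E'
import cv2,numpy as np
a=cv2.imread("pics/side0.png")[160:235,310:390]; b=cv2.imread("pics/top0.png")[210:285,325:405]
o=np.hstack([cv2.resize(x,None,fx=5,fy=5,interpolation=cv2.INTER_CUBIC) for x in (a,b)])
cv2.imwrite("pics/crop0.png",cv2.convertScaleAbs(o,alpha=1.7))
E
```

```text
(no output)
```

View pics/crop0.png

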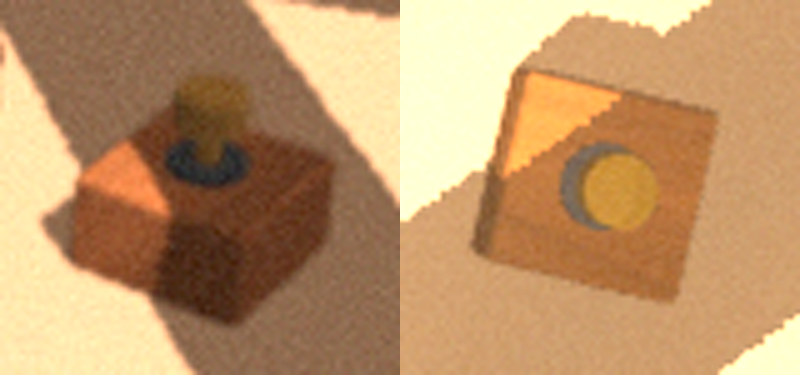

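The left crop shows the drum centred at about (212,108), with its stem below. The right crop shows the drum's top face centred at about (620,189), over the box top with corners (527,70), (718,115) and (677,300).

```bash
cat > h.py <<'E'
import cv2,numpy as np
from workcell import optics
def ray(n,uv):
    c=optics.camera_info(n);K=np.array([[c['fx'],0,c['cx']],[0,c['fy'],c['cy']],[0,0,1]])
    p=cv2.undistortPoints(np.array([[uv]],float),K,c['dist_coeffs'])[0,0]
    R=cv2.Rodrigues(c['rvec'])[0]; return -R.T@c['tvec'], R.T@np.array([*p,1])
def atz(n,uv,z):
    o,d=ray(n,uv); return o+d*(z-o[2])/d[2]
def tri(a,b):
    o1,d1=ray("top",a);o2,d2=ray("side",b)
    t=np.linalg.lstsq(np.c_[d1,-d2],o2-o1,rcond=None)[0]; p,q=o1+t[0]*d1,o2+t[1]*d2
    return (p+q)/2,np.linalg.norm(p-q)
def proj(n,p):
    c=optics.camera_info(n);K=np.array([[c['fx'],0,c['cx']],[0,c['fy'],c['cy']],[0,0,1]])
    return cv2.projectPoints(np.array([p],float),c['rvec'],c['tvec'],K,c['dist_coeffs'])[0][0,0]
E
python3 - <<'E'
from h import *
from workcell import sensors
T=lambda x,y:(325+(x-400)/5-.4,210+y/5-.4)
S=lambda x,y:(310+x/5-.4,160+y/5-.4)
top=atz("top",T(620,189),.090); print("top face",top)
print("side centre",atz("side",S(212,108),.081))
print(tri(T(620,189),S(212,90)))
cs=[atz("top",T(*q),.05) for q in((527,70),(718,115),(677,300))]
print(cs,np.linalg.norm(cs[0]-cs[1]),np.linalg.norm(cs[2]-cs[1]),(cs[0]+cs[2])/2)
for a,b in((0,1),(1,2)): d=cs[b]-cs[a];print(np.degrees(np.arctan2(d[1],d[0])))
print("turntable",atz("top",(296,150),.036),"bowl",atz("top",(270,263),.036),"trinket",atz("top",(403,170),.036),"bird",atz("top",(310,192),.09), "fan",atz("top",(147,238),.09))
s=sensors.sense();R=s['orientation'];print("shift tool cm",100*R.T@(np.r_[top[:2],.2]-s['tcp_pos']), 'jaw deg',np.degrees(np.arctan2(R[1,1],R[0,1])))
E
```

```text
top face [ 0.48660828 -0.20541298  0.09      ]
side centre [ 0.48292085 -0.20948222  0.081     ]
(array([ 0.48475755, -0.20571814,  0.09182237]), np.float64(0.0040971493792364925))
[array([ 0.53839769, -0.17168363,  0.05      ]), array([ 0.51789296, -0.25823304,  0.05      ]), array([ 0.43428646, -0.23917871,  0.05      ])] 0.08894518084076276 0.08575029873020705 [ 0.48634207 -0.20543117  0.05      ]
-103.32840832276024
167.1612952565849
turntable [ 0.70754543 -0.0504813   0.036     ] bowl [0.44853626 0.00956949 0.036     ] trinket [ 0.66140345 -0.29653911  0.036     ] bird [ 0.60763065 -0.07787981  0.09      ] fan [0.50795202 0.27654872 0.09      ]
shift tool cm [ 41.11685169 -24.30532314   6.34306888] jaw deg -74.02321365088835
```

Both views agree to about 4 mm. The box centre and the drum top both come out at about (0.486, -0.205), and the box sides at about 87–89 mm against a true 90. The current jaw direction is clear of everything, so I'm moving above the knob.

Call:
{"op": "servo_tool", "data": {"commands": [[[4.1,-2.4,0],0,1],[[4.1,-2.4,0],0,1],[[4.1,-2.4,0],0,1],[[4.1,-2.4,0],0,1],[[4.1,-2.4,0],0,1],[[4.1,-2.4,0],0,1],[[4.1,-2.4,0],0,1],[[4.1,-2.4,0],0,1],[[4.1,-2.4,0],0,1],[[0,0,0],0,1]], "squeeze": 30}}

```text
clock: 1.1
tcp_pos: [0.4619, -0.2312, 0.2597]
orientation: [[0.963, 0.269, -0.002], [0.269, -0.963, 0.006], [0.0, -0.007, -1.0]]
wrist_force: [-0.1, -0.1, -0.4]
finger_gap: 1.001
```

```bash
cat > w.py <<'E'
from h import *
from workcell import sensors
s=sensors.sense();R=s['orientation'];print(s['clock'],s['tcp_pos'],R.round(4).tolist(),s['wrist_force'].round(1) if hasattr(s['wrist_force'],'round') else s['wrist_force'],s['finger_gap'])
print("shift cm",(100*R.T@(np.array([.4855,-.2060,.088])-s['tcp_pos'])).round(2))
E
python3 w.py
```

```text
1.1 [ 0.46187721 -0.231152    0.25967794] [[0.963, 0.2693, -0.0017], [0.2693, -0.963, 0.0064], [0.0, -0.0066, -1.0]] [-0.1 -0.1 -0.4] 1.0010105381555519
shift cm [ 2.95 -1.67 17.18]
```

Call:
{"op": "servo_tool", "data": {"commands": [[[2.9,-1.7,2],0,1],[[0,0,4],0,1],[[0,0,3],0,1],[[0,0,0],0,1],[[0,0,0],0,1]]}}

```text
clock: 1.6
tcp_pos: [0.4862, -0.2056, 0.168]
orientation: [[0.962, 0.274, -0.002], [0.274, -0.962, 0.005], [-0.0, -0.005, -1.0]]
wrist_force: [0.9, -0.8, 0.1]
finger_gap: 1.002
```

```bash
python3 w.py; python3 - <<'E'
from h import *
a=optics.grab_frame("side");cv2.imwrite("pics/side1.png",a); b=optics.grab_frame("top")
cv2.imwrite("pics/c1.png",cv2.convertScaleAbs(np.hstack([cv2.resize(x,(400,400),interpolation=cv2.INTER_CUBIC) for x in (a[120:240,290:410],b[190:310,310:430])]),alpha=1.7))
E
```

```text
1.6 [ 0.48621682 -0.20559998  0.16797379] [[0.9619, 0.2735, -0.0015], [0.2735, -0.9619, 0.0045], [-0.0002, -0.0048, -1.0]] [ 0.9 -0.8  0.1] 1.0019261171995248
shift cm [-0.08  0.06  8.  ]
```

View pics/c1.png

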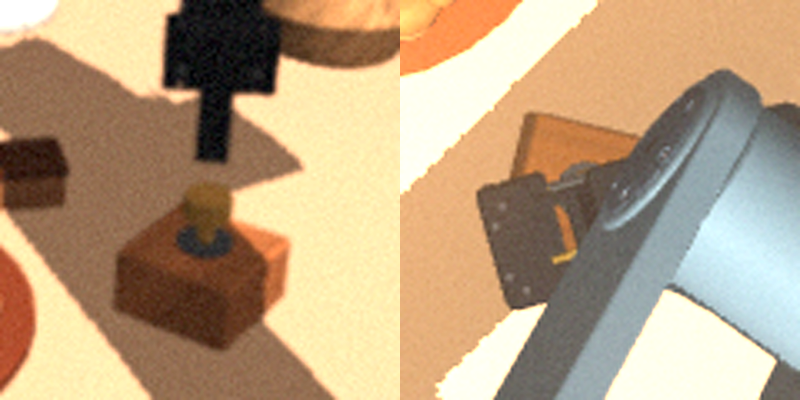

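The side crop has the near finger at about (212,125), right above the drum at (208,205), and everything else is clear. The top view is partly hidden by the arm. I'm descending.

Call:
{"op": "servo_tool", "data": {"commands": [[[0,0,3],0,1],[[0,0,3],0,1],[[0,0,1.5],0,1],[[0,0,0],0,1],[[0,0,0],0,1]]}}

```text
clock: 2.2
tcp_pos: [0.4917, -0.2122, 0.1018]
orientation: [[0.963, 0.27, 0.014], [0.27, -0.963, -0.007], [0.012, 0.011, -1.0]]
wrist_force: [-0.5, -0.1, -0.2]
finger_gap: 1.001
```

```bash
python3 w.py; python3 - <<'E'
from h import *
a=optics.grab_frame("side")
cv2.imwrite("pics/c2.png",cv2.convertScaleAbs(cv2.resize(a[130:250,290:410],(600,600),interpolation=cv2.INTER_CUBIC),alpha=1.9))
E
```

```text
2.2 [ 0.49174222 -0.21217863  0.10179922] [[0.9627, 0.2701, 0.0139], [0.2702, -0.9628, -0.007], [0.0115, 0.0105, -0.9999]] [-0.5 -0.1 -0.2] 1.000995093526696
shift cm [-0.45 -0.78  1.37]
```

View pics/c2.png

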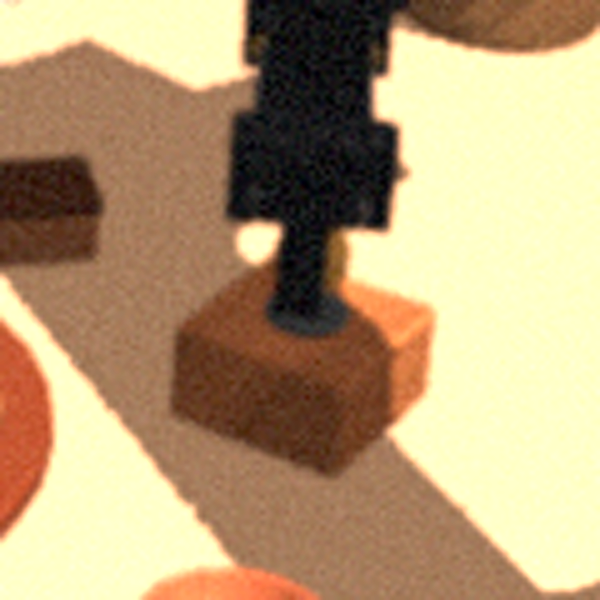

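The straight descent drifted about 8 mm sideways: the drum shows to the right of the finger at (338,258). I'll correct that and finish the descent.

Call:
{"op": "servo_tool", "data": {"commands": [[[-0.4,-0.8,0.5],0,1],[[0,0,0.4],0,1],[[0,0,0],0,1]]}}

```text
clock: 2.55
tcp_pos: [0.4871, -0.2064, 0.0956]
orientation: [[0.963, 0.27, 0.019], [0.27, -0.963, -0.011], [0.015, 0.015, -1.0]]
wrist_force: [-0.3, 0.7, 0.5]
finger_gap: 1.002
```

```bash
python3 w.py
```

```text
2.55 [ 0.48709366 -0.20643183  0.09564577] [[0.9627, 0.27, 0.0189], [0.2702, -0.9627, -0.0107], [0.0153, 0.0154, -0.9998]] [-0.3  0.7  0.5] 1.002370923830107
shift cm [-0.15 -0.1   0.76]
```

Call:
{"op": "servo_tool", "data": {"commands": [[[-0.1,-0.1,0.5],0,1],[[-0.05,0,0.3],0,1],[[0,0,0],0,1]]}}

```text
clock: 2.85
tcp_pos: [0.4857, -0.2059, 0.0875]
orientation: [[0.963, 0.27, 0.02], [0.271, -0.963, -0.011], [0.016, 0.016, -1.0]]
wrist_force: [0.8, 0.6, -0.5]
finger_gap: 0.997
```

```bash
python3 w.py; python3 - <<'E'
from h import *
a=optics.grab_frame("side")
cv2.imwrite("pics/c3.png",cv2.convertScaleAbs(cv2.resize(a[130:250,290:410],(600,600),interpolation=cv2.INTER_CUBIC),alpha=1.9))
E
```

```text
2.85 [ 0.48566563 -0.2059193   0.08748067] [[0.9626, 0.2703, 0.0197], [0.2705, -0.9626, -0.0112], [0.0159, 0.0161, -0.9997]] [ 0.8  0.6 -0.5] 0.9972285209965754
shift cm [-0.02  0.   -0.05]
```

View pics/c3.png

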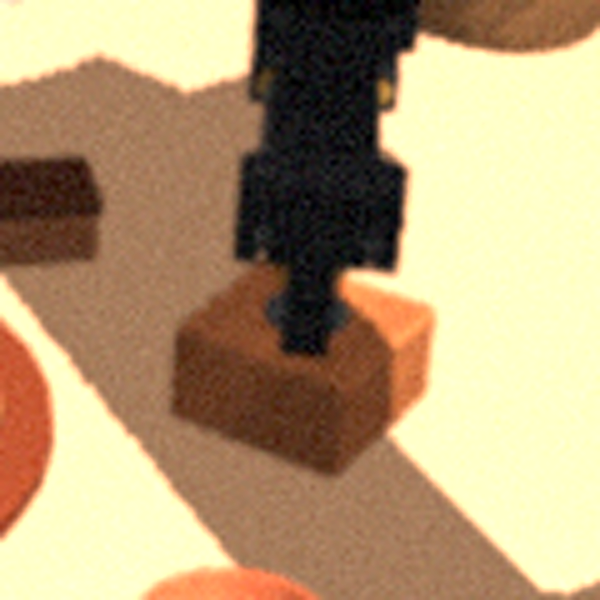

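The fingers now stand at the drum, with the near finger at (310,310) centred on the collar. Closing.

Call:
{"op": "servo_tool", "data": {"commands": [[[0,0,0],0,0.2],[[0,0,0],0,0],[[0,0,0],0,-0.2],[[0,0,0],0,-0.4],[[0,0,0],0,-0.6],[[0,0,0],0,-0.6]], "squeeze": 30}}

```text
clock: 3.5
tcp_pos: [0.486, -0.2062, 0.0877]
orientation: [[0.963, 0.27, 0.02], [0.27, -0.963, -0.011], [0.016, 0.016, -1.0]]
wrist_force: [-0.2, -0.3, 0.2]
finger_gap: 0.481
```

```bash
python3 w.py
```

```text
3.5 [ 0.48599575 -0.20620341  0.08774568] [[0.9626, 0.2702, 0.02], [0.2705, -0.9627, -0.0114], [0.0162, 0.0164, -0.9997]] [-0.2 -0.3  0.2] 0.4811302079744411
shift cm [-0.04 -0.03 -0.03]
```

Call:
{"op": "servo_tool", "data": {"commands": [[[0,0,0],0,-0.8],[[0,0,0],0,-1],[[0,0,0],0,-1],[[0,0,0],0,-1]]}}

```text
clock: 3.9
tcp_pos: [0.4859, -0.206, 0.0878]
orientation: [[0.963, 0.27, 0.02], [0.271, -0.963, -0.011], [0.016, 0.016, -1.0]]
wrist_force: [-0.1, 0.0, 1.1]
finger_gap: 0.376
```

The gap is 0.376, about 33 mm, so the drum is held. Pulling up gently.

Call:
{"op": "servo_tool", "data": {"commands": [[[0,0,-0.5],0,-1],[[0,0,-0.5],0,-1],[[0,0,-0.5],0,-1],[[0,0,0],0,-1]]}}

```text
clock: 4.3
tcp_pos: [0.486, -0.206, 0.104]
orientation: [[0.963, 0.27, 0.021], [0.27, -0.963, -0.011], [0.017, 0.017, -1.0]]
wrist_force: [-1.1, 1.7, 2.7]
finger_gap: 0.369
```

Call:
{"op": "servo_tool", "data": {"commands": [[[0,0,-0.3],0,-1],[[0,0,-0.2],0,-1],[[0,0,0],0,-1],[[0,0,0],0,-1],[[0,0,0],0,-1],[[0,0,0],0,-1]]}}

```text
clock: 4.9
tcp_pos: [0.4859, -0.206, 0.1079]
orientation: [[0.963, 0.27, 0.022], [0.27, -0.963, -0.012], [0.018, 0.017, -1.0]]
wrist_force: [2.1, -0.7, -3.1]
finger_gap: 0.367
```

```bash
python3 w.py; python3 - <<'E'
from h import *
a=optics.grab_frame("side")
cv2.imwrite("pics/c4.png",cv2.convertScaleAbs(cv2.resize(a[130:250,290:410],(600,600),interpolation=cv2.INTER_CUBIC),alpha=1.9))
E
```

```text
4.9 [ 0.48588752 -0.20598774  0.1078775 ] [[0.9627, 0.2698, 0.0219], [0.2701, -0.9628, -0.012], [0.0179, 0.0175, -0.9997]] [ 2.1 -0.7 -3.1] 0.36723684165446435
shift cm [-0.07 -0.04  1.99]
```

View pics/c4.png

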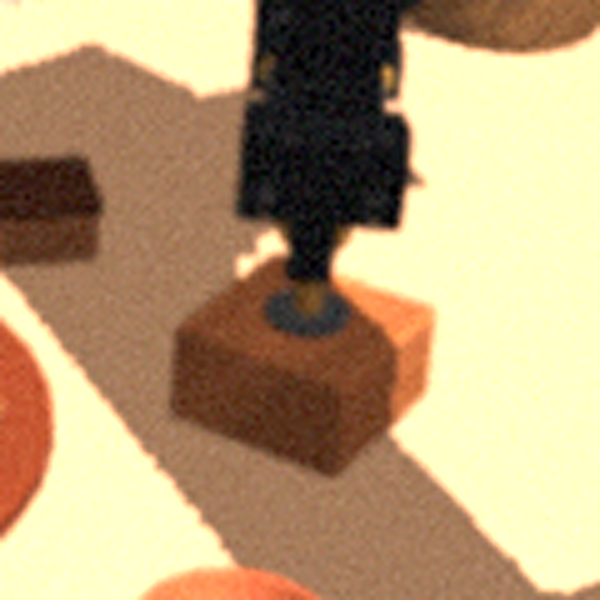

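The tool rose 20.1 mm. The wrist force changed from +2.7 N (spring carrying it up) to -3.1 N, which means it is at the stop. The stem is visible at (310,295) below the raised head. I'll hold briefly, then push it home.

Call:
{"op": "servo_tool", "data": {"commands": [[[0,0,0],0,-1],[[0,0,0],0,-1],[[0,0,0],0,-1],[[0,0,0.5],0,-1],[[0,0,0.5],0,-1],[[0,0,0.5],0,-1],[[0,0,0.3],0,-1],[[0,0,0.2],0,-1],[[0,0,0],0,-1],[[0,0,0],0,-1]]}}

```text
clock: 5.95
tcp_pos: [0.4859, -0.206, 0.0878]
orientation: [[0.963, 0.27, 0.02], [0.271, -0.963, -0.011], [0.016, 0.016, -1.0]]
wrist_force: [0.1, 0.7, -0.8]
finger_gap: 0.371
```

Call:
{"op": "servo_tool", "data": {"commands": [[[0,0,0.1],0,-1],[[0,0,0],0,-1]]}}

```text
clock: 6.15
tcp_pos: [0.486, -0.206, 0.0878]
orientation: [[0.963, 0.271, 0.019], [0.271, -0.963, -0.011], [0.016, 0.016, -1.0]]
wrist_force: [-1.1, 0.8, -1.2]
finger_gap: 0.37
```

It's back at the starting height and won't go lower, so it's home. Releasing.

Call:
{"op": "servo_tool", "data": {"commands": [[[0,0,0],0,0],[[0,0,0],0,0.5],[[0,0,0],0,1],[[0,0,0],0,1],[[0,0,0],0,1],[[0,0,0],0,1],[[0,0,0],0,1],[[0,0,0],0,1],[[0,0,0],0,1]]}}

```text
clock: 7.05
tcp_pos: [0.4861, -0.2063, 0.0871]
orientation: [[0.963, 0.27, 0.02], [0.271, -0.963, -0.011], [0.016, 0.016, -1.0]]
wrist_force: [0.0, 0.1, -0.2]
finger_gap: 1.002
```

```bash
python3 w.py
```

```text
7.05 [ 0.48611032 -0.20628919  0.08706429] [[0.9626, 0.2703, 0.0198], [0.2705, -0.9626, -0.0114], [0.016, 0.0163, -0.9997]] [ 0.   0.1 -0.2] 1.0021325798430063
shift cm [-0.05 -0.04 -0.1 ]
```

Call:
{"op": "servo_tool", "data": {"commands": [[[0,0,-1],0,1],[[0,0,-1],0,1],[[0,0,-1.5],0,1],[[0,0,-2.5],0,1],[[0,0,-3],0,1],[[0,0,-3],0,1],[[-4,2.4,-1],0,1],[[-4,2.4,0],0,1],[[-4,2.4,0],0,1],[[-4,2.4,0],0,1],[[0,0,0],0,1],[[0,0,0],0,1]]}}

```text
clock: 8.25
tcp_pos: [0.3532, -0.3459, 0.2344]
orientation: [[0.961, 0.274, 0.029], [0.275, -0.961, -0.024], [0.021, 0.031, -0.999]]
wrist_force: [0.4, -0.0, 0.4]
finger_gap: 0.999
```

```bash
python3 w.py; python3 - <<'E'
from h import *
a=optics.grab_frame("side");b=optics.grab_frame("top")
cv2.imwrite("pics/s5.png",a);cv2.imwrite("pics/t5.png",b)
a0=cv2.imread("pics/side0.png")
cv2.imwrite("pics/c5.png",cv2.convertScaleAbs(np.hstack([cv2.resize(x[160:235,310:390],(400,375),interpolation=cv2.INTER_CUBIC) for x in (a0,a)]),alpha=1.7))
E
```

```text
8.25 [ 0.35319398 -0.34591765  0.23442928] [[0.9613, 0.2741, 0.0288], [0.2747, -0.9612, -0.0237], [0.0212, 0.0307, -0.9993]] [ 0.4 -0.   0.4] 0.9990522514445859
shift cm [ 16.25 -10.27  14.68]
```

View pics/c5.png

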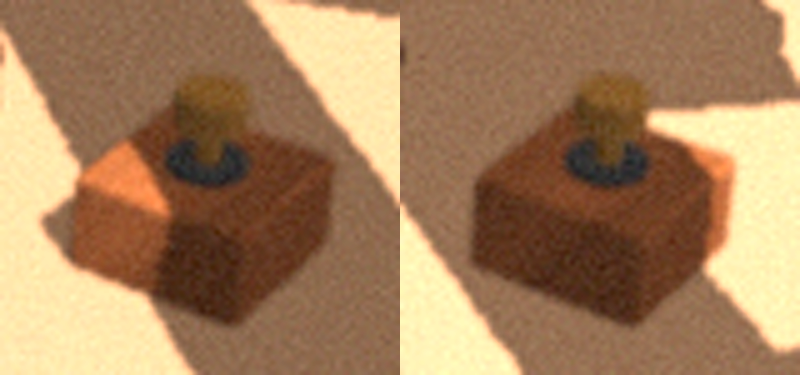

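View pics/s5.png

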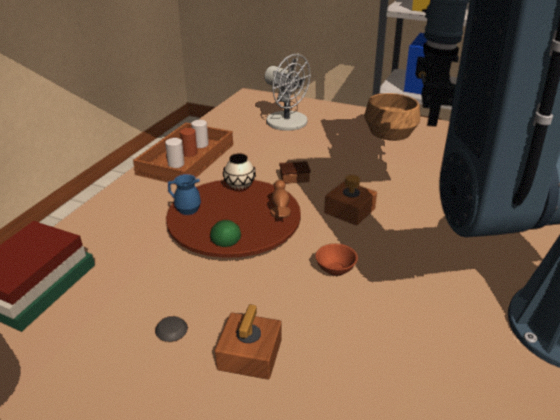

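View pics/t5.png

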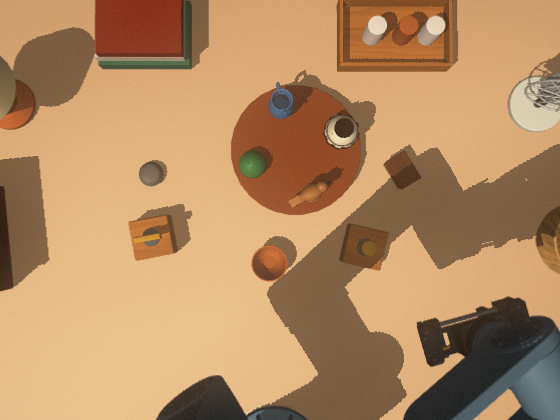

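The drum is at the same pixels as before: about (212,108) in the left crop and (610,107), less the 400 offset, in the right. The T-bar (249,322) and the lazy Susan with its items haven't moved, and the gripper is clear. Handing in.

```bash
python3 -c "
from workcell import robot
robot.close_job()"
```

```text
the job is handed in; nothing more can be done
```

I checked the lamp switch as asked: gripped the drum knob, pulled it out to its stop, left it out, pushed it home and let go. I then handed the job in at about 8.4 s; it reports no verdict.

- **Pull:** the tool rose 20.1 mm. The wrist force changed from about +2.7 N to −3.1 N, which fits the spring carrying the knob up and then the stop being reached. It stayed out for well over 0.5 s.
- **Push home:** the tool came back to its starting height (0.0878 m) and would not go lower. After release, the side picture shows the drum at the same pixels as at the start.
- **Everything else:** the last pictures show the fan knob, the lazy Susan and the loose items where they were. The gripper is open and clear, with about 0.4 N at the wrist.
- **Disagreements:** the two cameras placed the knob about 4 mm apart. The first descent drifted about 8 mm sideways, and I corrected it before closing the gripper. The tool also ended up tilted by 1–2°.

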